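# Clear the receiver's view

### The arm

A 6-joint arm with a two-finger parallel gripper is mounted at the origin on the work surface. World frame = base frame: x ahead of the robot, y to its left, z up, the work surface at z = 0. Lengths are in m, angles in degrees, forces in N, time in s.
With the tool pointing down it reaches from about 0.4 to 0.825 m from the base axis. Payload 7 kg.
Tool frame: the origin (TCP) lies between the finger pads; the fingertips stand 19 mm ahead of it and the grasp point (between the pads) is the TCP; x points along the fingers, y is the direction in which the jaws open and shut, and the axes are right-handed (so a half turn about x gives the same grasp; the last joint's range is limited). The gripper opens to 88 mm and grips with 3 to 60 N. Pads are 19 mm wide; open, the fingers measure 130 mm over their backs; the gripper's body (78 mm by 193 mm) begins 47 mm behind the grasp point.
Start: joints at [80.564, 20.546, 0.682, 0, -70.136, -16.507], TCP at [0.295, 0.607, 0.246] pointing down, gripper open.
Joint ranges: [-176.03, 176.03], [-82.01, 121.73], [-58.28, 71.71], [-173.87, 95.51], [-174.79, -0.11], [-173.66, 173.66]. Speed limits (degrees/s): [136.94, 136.94, 172.46, 180, 180, 180].

### API

Orientations are given as [roll, pitch, yaw] about the fixed x, y, z axes, in that order (R = Rz(yaw) Ry(pitch) Rx(roll)).
In Python, from plant import r gives the robot as it stands.
- The arm moves only by the tool send_rows, never from a script. Its argument "plan" is a list of rows, each a list of 2 entries, a list of its own where there are three numbers: the shift along the tool's x, y, z scaled (see below), then the turn, a rotation vector about the tool's x, y, z scaled (see below). A call has exactly 5 rows; each row is the pose to reach, as a shift and turn from the pose measured when the call began, along the tool's axes at that moment; what a row does not reach only later rows make up. The controller multiplies each number of a shift by 0.15 m and each number of a turn by pi/4 rad. A row lasts 1/10 s, in which the tool goes at most 50 mm and 8.59 degrees, less where a joint would pass 70% of its speed; a pose out of reach is approached as far as the arm can. A call with a number of a shift or a turn outside -1 to 1 is refused whole. A call with a gripper value outside its range is refused whole. "jaw" is the opening, from -1 (shut) to 1 (fully open), so that 0 is half open, set as the call begins (left out, the last holds). The fingers move at their own pace and stop on an object; "force" is the grip in N (left out, the last holds). Time passes only in rows, so rows that repeat a pose let the fingers close, or fill a call up. It gives the time, the measured TCP pose, the force and the opening at its end, in the units of the state.
- r.get_state(): the state, without advancing time (a new reading comes with each control period).
- r.capture(name): name is "scene" or "side" or "wrist"; returns a dict with "color" (480x640x3 uint8, red, green, blue), "range_z" (480x640 float32, m along the optical axis (not along the pixel's ray), 0 where there is no reading), "mtx" (3x3 intrinsics, pixels), "pose" (4x4, takes a point from camera to world coordinates). Camera axes: x right, y down, z forward; pixel columns grow to the right and rows downward; lengths in m; the calibration is good to about 2 mm. A picture is of the moment at which its call begins.
- r.close_job(): hands the job in, once; it reports no verdict.
Trained networks look in a picture, given as the dict that the camera call returned (one of the last four; its "shot" number tells which), for a name from the list of things; names that differ only in an ending like _2 or _b are one class to them, and where a whole thing is asked for, a point or a joint stands for the part that bears it (a point fixed in the world has none). Each returns a list of dicts, best first, with "score" (0 to 1); they miss things now and then, are a little off and sometimes report something else, mostly with a low value. They report only what shows in the picture. A call takes as long as a camera call. They do not tell look-alikes from the thing itself.
- r.find_in(picture, target): "uv" ([column, row] in pixels, amid what is visible of it).
- r.trace(picture, target): "mask" (480x640 bool, what is visible of it) and "uv" ([column, row] in pixels, amid what is visible of it).
The state is a dict: "time_s": time; "joints": joint angles; "qd": joint speeds; "joint_torque": joint torques, N m; "tcp_pos": TCP position; "eef_rot": TCP orientation; "contact_force": force on the tool from outside, world axes, zero at the start; "moment": the same for the moment, N m; "gripper_width": finger opening in m.
Only numpy, scipy, OpenCV 4.12 (cv2) and the standard library are available. Lean on these libraries where they do the work, as an engineer would, in place of code of your own. Each camera call takes 0.05 s, during which the arm holds its last target. There are 200 camera calls.

### The job

A standing game case and the raised lid of the metal tin block the view to the receiver box in the lower storage tier. By pushing only, tip the game case over backwards, away from the robot, so that it lies flat on the bench with its cover up, and flip the tin's lid over and press it fully shut. Do not pick anything up, leave the tin and the lying case about where they stood, and leave everything else alone.

Things in the scene. Friction and masses are not known exactly. Their poses are not given: they have to be found in the camera images.
- case: Black game case, 110 mm wide (y), 170 tall (z), 15 thick (x), about 0.14 kg, loose, standing on its short end. Origin: centre of its underside as it stands, z up. Its -x face is the picture cover, towards the robot (yaw within 0.4 rad). Leaned 5 degrees it falls over; tipped away from the robot, its x axis points down. The 200 mm of bench behind it are free.
- case_mid (a point): The middle of the case, 85 mm above its underside as it stands; 7.5 mm above the bench once it lies flat.
- tin: Open rectangular aluminium tin holding wooden tokens, loose on the bench, about 0.4 kg; 95 mm deep (its x), 130 mm wide (its y), 45 mm high to the rim. Origin: centre of its underside, z up. The lid is hinged along its far rim (+x, away from the robot; yaw within about 0.4 rad of straight).
- lid_hinge (a point): Middle of the hinge line, on the far rim of the tin: 47.5 mm along the tin's +x from its centre and 45 mm above the bench. The hinge line runs along the tin's y.
- lid_edge (a point): Middle of the lid's free edge, on its outer face, 97 mm from the hinge line. The lid is 99 mm by 134 mm, 4 mm thick, with a 9 mm skirt on its inner side; closed, its top lies 49 mm above the bench.
- lid (a joint): Opening angle of the tin's lid in rad: 0 fully shut, 1.57 upright, up to 1.95 leaning back away from the robot. It starts at 1.65 to 1.9. The hinge is stiff (0.04 N m), so the lid stays wherever it is left and must be pushed all the way down; about 0.5 N at the free edge moves it.
- controller: Bystander: black game controller, in line with the case and the tin (any of the three may be left, middle or right), about 95 x 150 mm, 45 mm high. Origin: centre of the underside.
- opener: Bystander: flat stainless steel bottle opener, 130 mm long (x), 34 mm wide, 5 mm thick. Origin: near its middle, underside.
- succulent: Bystander: terracotta pot with a succulent, 92 mm across, about 105 mm high. Origin: centre of the underside.
- remote: Bystander: black remote control, 170 mm long (x), 45 mm wide, 18 mm high. Origin: centre of the underside.
- mug: Bystander: white mug, 80 mm across, 90 mm high, handle at its +y. Origin: centre of the underside.
- coasters: Bystander: stack of round cork coasters, 84 mm across, 24 mm high. Origin: centre of the underside.
Not all that is in view belongs to the job. Several things look just like the case: the one meant starts farthest to the robot's right.

How it is judged:
By the outcome, as a careful person would: the job done as asked, in the order asked, and still so for the second after the job is handed in, with the robot touching nothing.
It also fails if it takes over 51 s, if anything falls off the work surface, if the arm or the gripper's body presses on something with over 40 N, if the wrist force passes 120 N, or if a joint passes its speed limit or range.

## Working session

There is one attempt and no reset: what is moved stays moved. The work goes in short steps, Python scripts to look and compute and a tool call to move; the robot and the scene stay as the last step left them, time stands still between calls to the robot, and variables do not carry over. Pictures are saved under pics/ and viewed, about 8 in all and at most 12, crops included, and the job is handed in when it is done.

Besides the shell and the picture viewer there is one more tool, called after ">>>" in YAML: its name, and indented under it one key for each argument. send_rows: Moves the arm, as the interface text tells. Its arguments: {"type":"object","properties":{"plan":{"type":"array"},"jaw":{"type":"number"},"force":{"type":"number"}},"required":["plan"]}

```bash
mkdir -p pics; cat > h.py <<'E'
import numpy as np,cv2
from plant import r
from scipy.spatial.transform import Rotation as R
def pts(c,m=None):
    z=c["range_z"];v,u=np.nonzero((z>0)&(m if m is not None else True))
    d=z[v,u];K=c["mtx"]
    p=np.stack([(u-K[0,2])*d/K[0,0],(v-K[1,2])*d/K[1,1],d],1)
    P=np.array(c["pose"]);return p@P[:3,:3].T+P[:3,3]
def save(c,n): cv2.imwrite("pics/"+n+".png",c["color"][:,:,::-1])
E
python3 - <<'E'
from h import *
print(r.get_state())
for n in("scene","side"):
    c=r.capture(n);save(c,n+"0");print(n,np.round(c["pose"],3).tolist())
    for t in("case","tin","lid_edge","lid_hinge","controller"):
        for o in r.trace(c,t):
            p=pts(c,o["mask"])
            if len(p)>20: print(n,t,round(o["score"],2),np.round(o["uv"]),np.round(np.percentile(p,[3,50,97],axis=0),3).tolist())
        for o in r.find_in(c,t) if t.startswith("lid") else []: print(" find",t,round(o["score"],2),np.round(o["uv"]))
E
```

```text
{'time_s': 0.0, 'joints': array([ 8.05642395e+01,  2.05917902e+01,  6.34728115e-01, -2.03529745e-02,
       -7.01366560e+01, -1.65072592e+01]), 'qd': array([-0.03888966, -0.16996851, -0.0463822 , -0.03019591, -0.08388164,
        0.01017327]), 'joint_torque': array([-1.41306173e-03, -5.82718527e+01,  2.93050110e+01,  6.99699014e+00,
        6.95468858e-03, -1.54247537e-04]), 'tcp_pos': array([0.29511375, 0.60656224, 0.24462518]), 'eef_rot': array([  94.97006537,   89.90434812, -110.9798855 ]), 'contact_force': array([-0.43874925,  0.59236228,  0.0090776 ]), 'moment': array([ 0.00235761,  0.00968867, -0.01449492]), 'gripper_width': 0.08753199344486898}
scene [[-0.766, 0.459, -0.45, 1.206], [0.642, 0.525, -0.559, 0.825], [-0.021, -0.717, -0.697, 1.051], [0.0, 0.0, 0.0, 1.0]]
scene case 0.93 [529. 340.] [[0.372, 0.597, 0.006], [0.44, 0.612, 0.112], [0.476, 0.619, 0.171]]
scene case 0.92 [462. 263.] [[0.333, 0.316, 0.005], [0.35, 0.369, 0.097], [0.364, 0.418, 0.17]]
scene case 0.84 [340. 358.] [[0.716, 0.361, 0.008], [0.775, 0.377, 0.111], [0.819, 0.388, 0.171]]
scene case 0.6 [403. 275.
[... 824 characters left out ...]
.36, 0.093], [0.811, 0.378, 0.171]]
side case 0.63 [283. 192.] [[0.467, 0.236, 0.021], [0.476, 0.246, 0.122], [0.507, 0.33, 0.173]]
side case 0.62 [238. 196.] [[0.322, 0.308, 0.012], [0.337, 0.351, 0.096], [0.357, 0.411, 0.172]]
side tin 0.88 [358. 286.] [[0.467, -0.337, 0.002], [0.556, -0.258, 0.04], [0.587, -0.193, 0.142]]
side lid_edge 0.59 [367. 270.] [[0.553, -0.322, 0.051], [0.573, -0.255, 0.097], [0.59, -0.191, 0.144]]
 find lid_edge 0.69 [368. 270.]
side lid_hinge 0.93 [358. 288.] [[0.467, -0.337, 0.002], [0.556, -0.259, 0.04], [0.587, -0.194, 0.142]]
 find lid_hinge 0.81 [355. 288.]
side controller 0.66 [324. 245.] [[0.489, -0.053, 0.009], [0.53, 0.001, 0.03], [0.573, 0.084, 0.044]]
```

```bash
python3 - <<'E'
from h import *
c=r.capture("scene")
L=r.trace(c,"lid_edge")[0];p=pts(c,L["mask"]);p=p[p[:,2]>.055]
# lid plane
q=p-p.mean(0);print("lid n",np.linalg.svd(q,full_matrices=False)[2][2], p.mean(0))
s=p[p[:,2]>.13];print("top edge",s.mean(0),np.percentile(s,[1,99],axis=0))
for o in r.trace(c,"case"):
    p=pts(c,o["mask"])
    if abs(np.median(p[:,0])-.5)<.04 :
        rect=cv2.minAreaRect((p[(p[:,2]>.16)][:,:2]*1000).astype(np.float32));print("case top rect",rect,p[:,2].max())
t=pts(c,r.trace(c,"tin")[0]["mask"]);t=t[(t[:,2]<.048)&(t[:,2]>.0)]
print("tin rect",cv2.minAreaRect((t[:,:2]*1000).astype(np.float32)),np.percentile(t,[1,99],axis=0))
for n in("opener","succulent","remote","mug","coasters","controller"):
    for o in r.trace(c,n)[:2]:
        p=pts(c,o["mask"])
        if len(p)>20: print(n,round(o["score"],2),np.round(np.percentile(p,[3,50,97],axis=0),3).tolist())
a=cv2.imread("pics/scene0.png");cv2.imwrite("pics/crop.png",cv2.resize(a[200:340,340:520],None,fx=3,fy=3))
E
```

```text
lid n [-0.96437894 -0.25863989  0.05548569] [ 0.57746539 -0.24731655  0.10629737]
top edge [ 0.57875998 -0.24931765  0.13960129] [[ 0.556551   -0.31586106  0.13026854]
 [ 0.59828427 -0.18871307  0.14711086]]
case top rect ((494.44219970703125, 296.62506103515625), (109.020263671875, 18.296287536621094), 72.82794952392578) 0.17337398026736728
tin rect ((529.7452392578125, -329.9698486328125), (115.46027374267578, 273.5274963378906), 4.784155368804932) [[ 0.46553265 -0.31219411  0.00139304]
 [ 0.58434874 -0.19193279  0.04731257]]
opener 0.7 [[0.343, 0.453, 0.0], [0.399, 0.469, 0.004], [0.462, 0.481, 0.008]]
succulent 0.83 [[0.564, -0.539, 0.007], [0.61, -0.486, 0.072], [0.64, -0.465, 0.098]]
succulent 0.5 [[0.331, 0.071, 0.003], [0.374, 0.112, 0.023], [0.404, 0.147, 0.027]]
remote 0.76 [[0.318, -0.488, 0.004], [0.4, -0.46, 0.018], [0.477, -0.443, 0.024]]
mug 0.58 [[0.545, 0.47, 0.003], [0.576, 0.51, 0.052], [0.622, 0.562, 0.09]]
coasters 0.25 [[0.553, -0.317, 0.044], [0.577, -0.248, 0.102], [0.595, -0.19, 0.144]]
controller 0.65 [[0.556, -0.314, 0.05], [0.578, -0.245, 0.103], [0.595, -0.19, 0.144]]
controller 0.57 [[0.498, -0.039, 0.01], [0.552, 0.041, 0.03], [0.583, 0.096, 0.043]]
```

View pics/scene0.png

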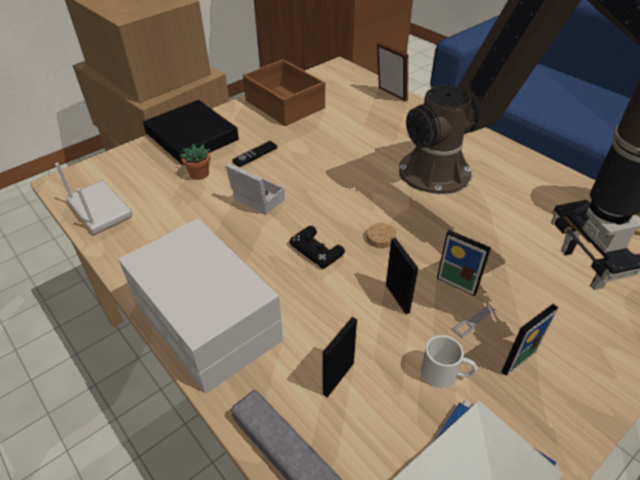

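View pics/side0.png

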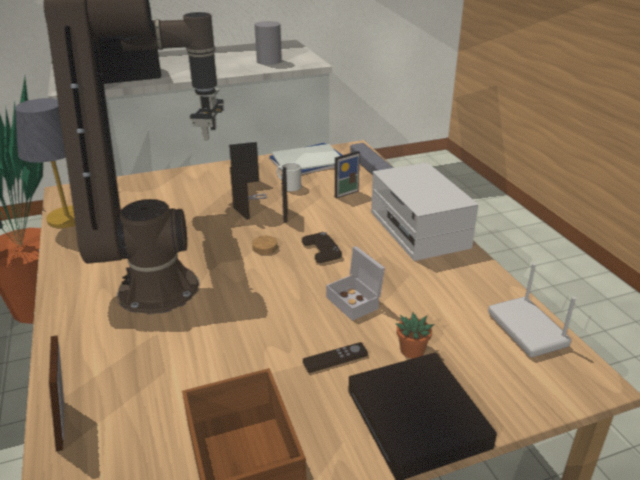

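The scene picture shows four look-alike cases: (529,340), (462,263), (340,358) and (403,275). Their y positions are about 0.61, 0.37, 0.37 and 0.30. The brown frame at (393,70) is not one of them. The farthest right is the one at (403,275). It shows its black back to the camera, so the cover faces the robot, and it stands in line with the controller (315,249) and the tin (253,188).

```bash
cat >> h.py <<'E'
def go(p,yaw=None):
    """shift/turn numbers to TCP p, tool down, jaw axis along world angle yaw (deg, mod 180)"""
    s=r.get_state();M=R.from_euler("xyz",s["eef_rot"],degrees=True).as_matrix()
    sh=M.T@(np.array(p)-s["tcp_pos"])/.15
    print("t",round(s["time_s"],2),"pos",s["tcp_pos"].round(3),"jaw",np.degrees(np.arctan2(M[1,1],M[0,1])).round(1),"F",s["contact_force"].round(1),"w",round(s["gripper_width"],3),"j",s["joints"].round(0))
    print("tool axes (cols):",M.round(2).tolist())
    t=None
    if yaw is not None:
        c=[]
        for y in(yaw,yaw+180):
            y=np.radians(y);Y=np.array([np.cos(y),np.sin(y),0]);X=np.array([0,0,-1.]);D=np.stack([X,Y,np.cross(X,Y)],1)
            c.append(R.from_matrix(M.T@D).as_rotvec()/(np.pi/4))
        t=[x.round(3) for x in c]
    print("shift",sh.round(3),"turn",t)
E
python3 -c "
from h import *
go([.437,.315,.245],72.8)"
```

```text
t 1.3 pos [0.295 0.607 0.246] jaw -115.9 F [ 0.2 -0.4  0.1] w 0.087 j [ 81.  21.   1.  -0. -70. -17.]
tool axes (cols): [[0.0, -0.44, -0.9], [0.0, -0.9, 0.44], [-1.0, -0.0, 0.0]]
shift [ 0.004  1.337 -1.701] turn [array([ 3.806,  0.   , -0.   ]), array([-0.194,  0.   ,  0.   ])]
```

View pics/crop.png

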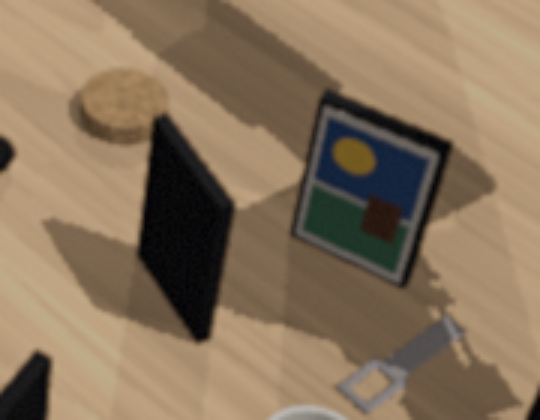

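The crop shows the target at (185,230) with its plain black back to the camera, as expected. The decoy behind it at (370,190) faces the other way. Moving now.

>>> send_rows:
  plan:
    - [[0, 0.13, -0.17], [-0.04, 0, 0]]
    - [[0, 0.27, -0.34], [-0.08, 0, 0]]
    - [[0, 0.4, -0.51], [-0.12, 0, 0]]
    - [[0, 0.54, -0.68], [-0.16, 0, 0]]
    - [[0, 0.67, -0.85], [-0.194, 0, 0]]
  jaw: 0

```text
time_s: 1.8
tcp_pos: [0.3664, 0.4595, 0.2457]
eef_rot: [-102.9, 90.0, 60.0]
contact_force: [0.8, 0.3, -0.0]
gripper_width: 0.0532
```

```bash
python3 -c "
from h import *
go([.437,.315,.245],72.8)"
```

```text
t 1.8 pos [0.366 0.46  0.246] jaw -107.1 F [ 0.8  0.3 -0. ] w 0.053 j [ 70.  12. -11.   0. -67.   2.]
tool axes (cols): [[0.0, -0.29, -0.96], [0.0, -0.96, 0.29], [-1.0, -0.0, -0.0]]
shift [ 0.005  0.782 -0.734] turn [array([-3.998e+00, -1.000e-03, -0.000e+00]), array([ 0.002, -0.   ,  0.   ])]
```

>>> send_rows:
  plan:
    - [[0, 0.2, -0.18], [0, 0, 0]]
    - [[0, 0.4, -0.36], [0, 0, 0]]
    - [[0, 0.6, -0.54], [0, 0, 0]]
    - [[0, 0.78, -0.73], [0, 0, 0]]
    - [[0, 0.78, -0.73], [0, 0, 0]]

```text
time_s: 2.3
tcp_pos: [0.4377, 0.3121, 0.2461]
eef_rot: [-135.7, 90.0, 27.0]
contact_force: [-0.5, 1.6, 0.9]
gripper_width: 0.0439
```

>>> send_rows:
  plan:
    - [[0.14, 0, 0], [0, 0, 0]]
    - [[0.28, 0, 0], [0, 0, 0]]
    - [[0.42, 0, 0], [0, 0, 0]]
    - [[0.56, 0, 0], [0, 0, 0]]
    - [[0.68, 0, 0], [0, 0, 0]]

```text
time_s: 2.8
tcp_pos: [0.4375, 0.3124, 0.1432]
eef_rot: [-134.1, 90.0, 28.6]
contact_force: [-0.4, 0.7, 0.5]
gripper_width: 0.0438
```

```bash
python3 -c "
from h import *
go([.484,.300,.143],72.8)
c=r.capture('wrist');save(c,'w1')
c=r.capture('side');save(c,'s1')
cv2.imwrite('pics/s1c.png',cv2.resize(cv2.imread('pics/s1.png')[100:300,150:400],None,fx=3,fy=3))"
```

```text
t 2.8 pos [0.438 0.312 0.143] jaw -107.3 F [-0.4  0.7  0.5] w 0.044 j [ 56.  13. -25.   0. -52.  16.]
tool axes (cols): [[0.0, -0.3, -0.95], [0.0, -0.95, 0.3], [-1.0, -0.0, -0.0]]
shift [ 0.001 -0.014 -0.32 ] turn [array([3.998, 0.   , 0.   ]), array([-0.002, -0.   ,  0.   ])]
```

View pics/s1c.png

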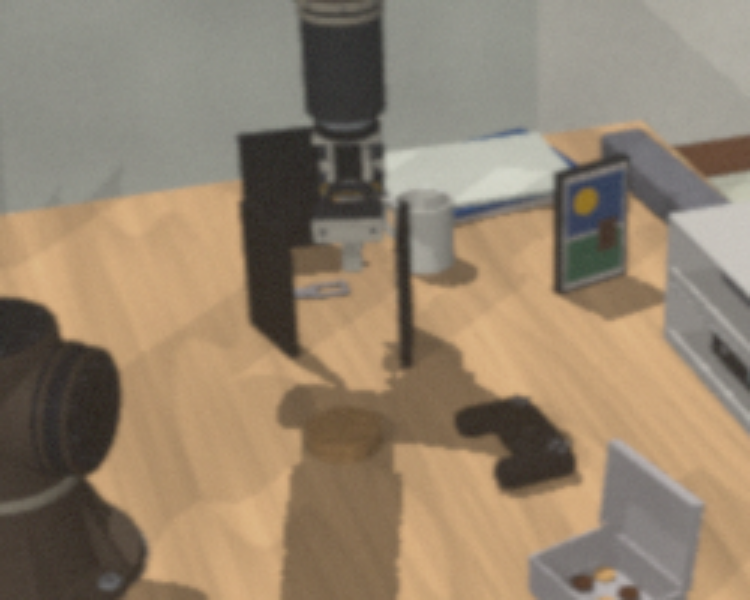

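The gripper stands clear between the decoy (crop 270,240) and the target case (crop 404,285). Next I push slowly along the case's normal.

>>> send_rows:
  plan:
    - [[0, 0, -0.12], [0, 0, 0]]
    - [[0, 0, -0.22], [0, 0, 0]]
    - [[0, 0, -0.25], [0, 0, 0]]
    - [[0, 0, -0.28], [0, 0, 0]]
    - [[0, 0, -0.31], [0, 0, 0]]

```text
time_s: 3.4
tcp_pos: [0.4813, 0.2974, 0.1422]
eef_rot: [67.4, 89.8, -129.9]
contact_force: [-0.9, 0.0, -0.4]
gripper_width: 0.0438
```

>>> send_rows:
  plan:
    - [[0, 0, -0.02], [0, 0, 0]]
    - [[0, 0, -0.04], [0, 0, 0]]
    - [[0, 0, -0.06], [0, 0, 0]]
    - [[0, 0, -0.08], [0, 0, 0]]
    - [[0, 0, -0.1], [0, 0, 0]]

```text
time_s: 3.9
tcp_pos: [0.4958, 0.2929, 0.1422]
eef_rot: [67.4, 89.8, -129.9]
contact_force: [0.1, 0.1, -0.4]
gripper_width: 0.0436
```

```bash
python3 -c "
from h import *
go([.484,.300,.143],72.8)
c=r.capture('side');save(c,'s2')
for o in r.trace(c,'case'):
  p=pts(c,o['mask']);print(o['score'],o['uv'],np.percentile(p,[3,50,97],axis=0).round(3).tolist())
cv2.imwrite('pics/s2c.png',cv2.resize(cv2.imread('pics/s2.png')[100:300,150:400],None,fx=3,fy=3))"
```

```text
t 3.9 pos [0.496 0.293 0.142] jaw -107.3 F [ 0.1  0.1 -0.4] w 0.044 j [ 50.  16. -20.   0. -54.  23.]
tool axes (cols): [[-0.0, -0.3, -0.95], [-0.0, -0.95, 0.3], [-1.0, 0.0, 0.0]]
shift [-0.005 -0.021  0.089] turn [array([ 3.997e+00, -6.000e-03, -3.000e-03]), array([-0.003,  0.002, -0.004])]
0.85 [244.4, 156.8] [[0.364, 0.586, 0.012], [0.424, 0.601, 0.108], [0.468, 0.617, 0.17]]
0.79 [296.9, 193.9] [[0.479, 0.217, 0.008], [0.525, 0.257, 0.089], [0.588, 0.43, 0.155]]
0.74 [344.0, 173.3] [[0.708, 0.345, 0.005], [0.758, 0.361, 0.09], [0.814, 0.382, 0.17]]
0.61 [239.6, 195.1] [[0.323, 0.306, 0.009], [0.338, 0.349, 0.093], [0.358, 0.41, 0.171]]
```

>>> send_rows:
  plan:
    - [[0, 0, 0], [0, 0, 0]]
    - [[0, 0, 0.06], [0, 0, 0]]
    - [[-0.2, 0, 0.12], [0, 0, 0]]
    - [[-0.5, 0, 0.12], [0, 0, 0]]
    - [[-0.8, 0, 0.12], [0, 0, 0]]

```text
time_s: 4.5
tcp_pos: [0.4778, 0.2985, 0.2632]
eef_rot: [67.5, 89.7, -129.8]
contact_force: [0.1, 0.9, 0.9]
gripper_width: 0.0436
```

```bash
python3 -c "
from h import *
go([.60,.05,.26],105)
c=r.capture('scene');save(c,'c3')
for o in r.trace(c,'case'):
  p=pts(c,o['mask']);q=cv2.minAreaRect((p[:,:2]*1000).astype(np.float32));print(round(o['score'],2),o['uv'],np.percentile(p,[3,50,97],axis=0).round(3).tolist(),q)
cv2.imwrite('pics/c3c.png',cv2.resize(cv2.imread('pics/c3.png')[180:380,220:490],None,fx=2.5,fy=2.5))"
```

```text
t 4.5 pos [0.478 0.298 0.263] jaw -107.3 F [0.1 0.9 0.9] w 0.044 j [ 52.  10. -12.  -0. -69.  21.]
tool axes (cols): [[-0.0, -0.3, -0.95], [-0.0, -0.95, 0.3], [-1.0, 0.0, 0.0]]
shift [ 0.025  1.339 -1.271] turn [array([ 3.282, -0.007, -0.005]), array([-0.718,  0.004, -0.005])]
0.97 [461.3, 262.7] [[0.336, 0.318, 0.009], [0.351, 0.369, 0.098], [0.364, 0.418, 0.17]] ((346.6103820800781, 366.30810546875), (21.291799545288086, 109.75242614746094), 13.295682907104492)
0.94 [527.7, 336.8] [[0.369, 0.597, 0.002], [0.438, 0.612, 0.11], [0.476, 0.619, 0.171]] ((362.0074768066406, 587.7459106445312), (234.46063232421875, 57.26021194458008), 13.685949325561523)
0.92 [364.4, 307.1] [[0.51, 0.203, 0.005], [0.586, 0.264, 0.015], [0.668, 0.332, 0.02]] ((603.9112548828125, 292.87615966796875), (214.39779663085938, 181.92823791503906), 67.02910614013672)
0.83 [338.9, 358.4] [[0.719, 0.364, 0.013], [0.778, 0.377, 0.109], [0.819, 0.388, 0.171]] ((766.434814453125, 369.9154357910156), (112.31617736816406, 16.80919647216797), 13.51107120513916)
```

View pics/c3c.png

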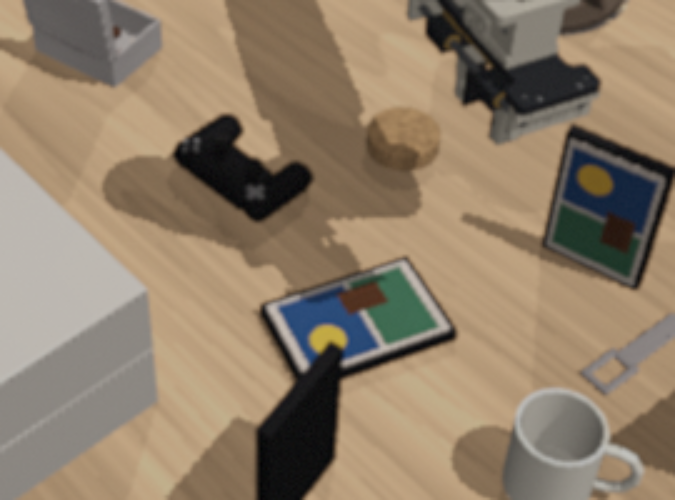

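The case lies flat with its cover up at crop (360,315), and its neighbours have not moved. Next is the lid.

>>> send_rows:
  plan:
    - [[0, 0.15, -0.16], [-0.07, 0, 0]]
    - [[0, 0.32, -0.32], [-0.14, 0, 0]]
    - [[0, 0.5, -0.48], [-0.22, 0, 0]]
    - [[0, 0.68, -0.64], [-0.29, 0, 0]]
    - [[0, 0.85, -0.8], [-0.36, 0, 0]]
  jaw: -1

```text
time_s: 5.1
tcp_pos: [0.5573, 0.1423, 0.2691]
eef_rot: [-142.3, 89.5, 36.8]
contact_force: [0.5, 0.4, -0.2]
gripper_width: 0.0093
```

```bash
python3 -c "
from h import *
go([.640,-.02,.26],105)
c=r.capture('scene');p=pts(c)
b=p[(p[:,0]>.55)&(p[:,0]<1.2)&(p[:,1]<.1)&(p[:,1]>-.4)&(p[:,2]>.06)&(p[:,2]<.2)]
for y in (-.35,-.3,-.25,-.2,-.15,-.1): 
  q=b[(abs(b[:,1]-y)<.02)];q2=q[q[:,0]>.62];print(y,q2[:,0].min() if len(q2) else None, q2[:,2].max() if len(q2) else None)
"
```

```text
t 5.1 pos [0.557 0.142 0.269] jaw -90.9 F [ 0.5  0.4 -0.2] w 0.009 j [ 34.  10. -10.  -0. -69.  55.]
tool axes (cols): [[0.01, -0.02, -1.0], [0.0, -1.0, 0.02], [-1.0, -0.0, -0.01]]
shift [ 0.059  1.073 -0.568] turn [array([3.646, 0.007, 0.013]), array([-0.354, -0.009,  0.005])]
-0.35 None None
-0.3 None None
-0.25 None None
-0.2 None None
-0.15 0.7962349059847971 0.17322468568627525
-0.1 0.7970298399078809 0.17484831144225843
```

Nothing stands behind the lid within reach.

>>> send_rows:
  plan:
    - [[0, 0.2, -0.11], [-0.07, 0, 0]]
    - [[0, 0.4, -0.22], [-0.14, 0, 0]]
    - [[0, 0.6, -0.33], [-0.21, 0, 0]]
    - [[0, 0.8, -0.44], [-0.28, 0, 0]]
    - [[0, 1.0, -0.56], [-0.354, 0, 0]]

```text
time_s: 5.65
tcp_pos: [0.6405, -0.0129, 0.269]
eef_rot: [-165.0, 89.6, 30.3]
contact_force: [0.6, 1.2, -0.5]
gripper_width: 0.0005
```

```bash
python3 -c "
from h import *
go([.640,-.231,.26],105)
"
```

```text
t 5.65 pos [ 0.641 -0.013  0.269] jaw -74.7 F [ 0.6  1.2 -0.5] w 0.0 j [ 16.  16.  -2.  -0. -71.  89.]
tool axes (cols): [[0.01, 0.26, -0.96], [0.0, -0.96, -0.26], [-1.0, -0.0, -0.01]]
shift [0.055 1.402 0.387] turn [array([-3.994, -0.004, -0.014]), array([ 0.006, -0.009,  0.002])]
```

>>> send_rows:
  plan:
    - [[0, 0.2, 0.04], [0, 0, 0]]
    - [[0, 0.4, 0.08], [0, 0, 0]]
    - [[0, 0.6, 0.13], [0, 0, 0]]
    - [[0, 0.8, 0.19], [0, 0, 0]]
    - [[0, 1.0, 0.25], [0, -0.009, 0]]

```text
time_s: 6.15
tcp_pos: [0.6434, -0.168, 0.2685]
eef_rot: [-91.2, 89.9, 104.0]
contact_force: [0.4, -0.0, -0.2]
gripper_width: 0.0001
```

```bash
python3 -c "
from h import *
go([.640,-.231,.135],105)
"
```

```text
t 6.15 pos [ 0.643 -0.168  0.269] jaw -74.7 F [ 0.4 -0.  -0.2] w 0.0 j [  2.  19.   1.  -0. -72. 103.]
tool axes (cols): [[-0.0, 0.26, -0.96], [0.0, -0.96, -0.26], [-1.0, -0.0, -0.0]]
shift [0.889 0.401 0.133] turn [array([-3.994, -0.004, -0.   ]), array([ 0.006, -0.   ,  0.003])]
```

>>> send_rows:
  plan:
    - [[0, 0.2, 0.06], [0, 0, 0]]
    - [[0.1, 0.4, 0.13], [0, 0, 0]]
    - [[0.4, 0.4, 0.13], [0, 0, 0]]
    - [[0.7, 0.4, 0.13], [0, 0, 0]]
    - [[0.89, 0.4, 0.13], [0, 0, 0]]

```text
time_s: 6.65
tcp_pos: [0.6384, -0.2301, 0.1314]
eef_rot: [-53.9, 89.7, 141.3]
contact_force: [0.6, 0.1, -0.0]
gripper_width: 0.0002
```

```bash
python3 -c "
from h import *
go([.573,-.249,.135],105)
c=r.capture('scene');save(c,'c4')
L=r.trace(c,'lid_edge')[0];p=pts(c,L['mask']);p=p[(p[:,2]>.055)&(p[:,2]<.15)];u=np.array([np.cos(np.radians(15)),np.sin(np.radians(15))])
print('along u of lid: med',np.median(p[:,:2]@u),np.percentile(p[p[:,2]>.12][:,:2]@u,[2,98]),'tcp',r.get_state()['tcp_pos'][:2]@u)
c=r.capture('side');save(c,'s4')
cv2.imwrite('pics/s4c.png',cv2.resize(cv2.imread('pics/s4.png')[180:340,290:450],None,fx=3.5,fy=3.5))"
```

```text
t 6.65 pos [ 0.638 -0.23   0.131] jaw -74.8 F [ 0.6  0.1 -0. ] w 0.0 j [ -3.  26.  -7.  -0. -58. 109.]
tool axes (cols): [[-0.0, 0.26, -0.96], [0.0, -0.96, -0.26], [-1.0, -0.0, 0.0]]
shift [-0.023  0.007  0.454] turn [array([-3.995, -0.008,  0.006]), array([0.005, 0.004, 0.005])]
along u of lid: med 0.49302156742799097 [0.48943536 0.50219827] tcp 0.5560150235320381
```

View pics/s4c.png

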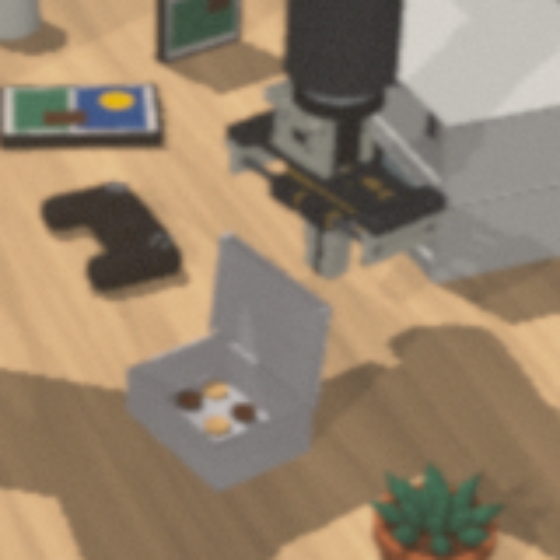

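The gripper stands behind the lid, with its fingers at crop (325,250) and the lid at (270,310). The tin is undisturbed. Next I sweep the lid over along an arc about the hinge.

>>> send_rows:
  plan:
    - [[-0.04, 0, 0.1], [0, 0, 0]]
    - [[-0.08, 0, 0.2], [0, 0, 0]]
    - [[-0.08, 0, 0.28], [0, 0, 0]]
    - [[-0.08, 0, 0.34], [0, 0, 0]]
    - [[-0.08, 0, 0.38], [0, 0, 0]]

```text
time_s: 7.3
tcp_pos: [0.5835, -0.2456, 0.1466]
eef_rot: [-51.7, 89.8, 143.6]
contact_force: [0.0, -0.4, -0.1]
gripper_width: 0.0006
```

```bash
cat > arc.py <<'E'
from h import *
go([.573,-.249,.135],105)
s=r.get_state();u=np.array([np.cos(np.radians(15)),np.sin(np.radians(15))]);a=s['tcp_pos'][:2]@u;z=s['tcp_pos'][2]
for t in (80,70,60,50,40,30,20,10,5,0,-3):
    k=np.radians(t);C=np.array([.489-.08*np.cos(k)+.004*np.sin(k)+.0095,.045+.08*np.sin(k)+.004*np.cos(k)+.019])
    print(t,((z-C[1])/.15).round(3),((a-C[0])/.15).round(3))
E
python3 arc.py
```

```text
t 7.3 pos [ 0.584 -0.246  0.147] jaw -74.7 F [ 0.  -0.4 -0.1] w 0.001 j [ -5.  21. -12.  -0. -57. 111.]
tool axes (cols): [[-0.0, 0.26, -0.96], [0.0, -0.96, -0.26], [-1.0, -0.0, 0.0]]
shift [0.077 0.004 0.074] turn [array([-3.994, -0.006,  0.004]), array([0.006, 0.003, 0.004])]
80 0.021 0.077
70 0.04 0.168
60 0.075 0.254
50 0.125 0.333
40 0.187 0.402
30 0.261 0.459
20 0.343 0.503
10 0.432 0.531
5 0.478 0.54
0 0.524 0.544
-3 0.552 0.545
```

>>> send_rows:
  plan:
    - [[0.02, 0, 0.08], [0, 0, 0]]
    - [[0.04, 0, 0.17], [0, 0, 0]]
    - [[0.075, 0, 0.25], [0, 0, 0]]
    - [[0.125, 0, 0.33], [0, 0, 0]]
    - [[0.125, 0, 0.33], [0, 0, 0]]

```text
time_s: 7.8
tcp_pos: [0.5331, -0.2587, 0.1264]
eef_rot: [-42.8, 89.6, 152.4]
contact_force: [-0.4, -0.3, 0.6]
gripper_width: 0.0003
```

```bash
python3 arc.py; python3 -c "
from h import *
c=r.capture('side');save(c,'s5')
cv2.imwrite('pics/s5c.png',cv2.resize(cv2.imread('pics/s5.png')[180:340,290:450],None,fx=3.5,fy=3.5))"
```

```text
t 7.8 pos [ 0.533 -0.259  0.126] jaw -74.8 F [-0.4 -0.3  0.6] w 0.0 j [ -7.  19. -18.  -0. -53. 112.]
tool axes (cols): [[-0.01, 0.26, -0.97], [0.0, -0.97, -0.26], [-1.0, -0.0, 0.0]]
shift [-0.058  0.007 -0.274] turn [array([-3.996, -0.009,  0.01 ]), array([0.004, 0.006, 0.006])]
80 -0.114 -0.271
70 -0.094 -0.18
60 -0.059 -0.093
50 -0.009 -0.015
40 0.053 0.054
30 0.126 0.112
20 0.209 0.155
10 0.297 0.184
5 0.343 0.192
0 0.39 0.196
-3 0.418 0.197
```

View pics/s5c.png

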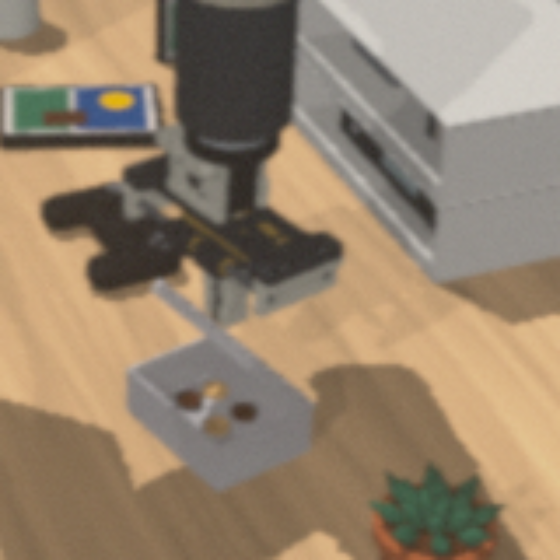

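The lid is folding over at crop (200,310), following the fingers, and the tin is in place. Continuing down.

>>> send_rows:
  plan:
    - [[0.05, 0, 0.05], [0, 0, 0]]
    - [[0.13, 0, 0.11], [0, 0, 0]]
    - [[0.21, 0, 0.155], [0, 0, 0]]
    - [[0.3, 0, 0.18], [0, 0, 0]]
    - [[0.34, 0, 0.19], [0, 0, 0]]

```text
time_s: 8.35
tcp_pos: [0.5056, -0.266, 0.0747]
eef_rot: [-39.5, 89.6, 155.7]
contact_force: [-0.8, -0.4, 0.9]
gripper_width: 0.0002
```

>>> send_rows:
  plan:
    - [[0.01, 0, 0], [0, 0, 0]]
    - [[0.02, 0, 0], [0, 0, 0]]
    - [[0.03, 0, 0], [0, 0, 0]]
    - [[0.04, 0, 0], [0, 0, 0]]
    - [[0.04, 0, 0], [0, 0, 0]]

```text
time_s: 8.85
tcp_pos: [0.5058, -0.2659, 0.0688]
eef_rot: [-40.5, 89.6, 154.8]
contact_force: [-0.2, 0.6, -0.4]
gripper_width: 0.0007
```

```bash
python3 arc.py
```

```text
t 8.85 pos [ 0.506 -0.266  0.069] jaw -74.8 F [-0.2  0.6 -0.4] w 0.001 j [ -8.  21. -24.  -0. -45. 114.]
tool axes (cols): [[-0.01, 0.26, -0.96], [0.0, -0.96, -0.26], [-1.0, -0.0, 0.01]]
shift [-0.443  0.007 -0.46 ] turn [array([-3.995, -0.009,  0.01 ]), array([0.005, 0.007, 0.006])]
80 -0.498 -0.459
70 -0.478 -0.368
60 -0.443 -0.281
50 -0.393 -0.203
40 -0.331 -0.134
30 -0.257 -0.076
20 -0.175 -0.033
10 -0.087 -0.004
5 -0.041 0.004
0 0.006 0.008
-3 0.034 0.009
```

>>> send_rows:
  plan:
    - [[0.005, 0, 0], [0, 0, 0]]
    - [[0.01, 0, 0], [0, 0, 0]]
    - [[0.015, 0, 0], [0, 0, 0]]
    - [[0.02, 0, 0], [0, 0, 0]]
    - [[0.02, 0, 0], [0, 0, 0]]

```text
time_s: 9.35
tcp_pos: [0.5061, -0.266, 0.068]
eef_rot: [-38.8, 89.7, 156.5]
contact_force: [-5.7, 4.1, 18.3]
gripper_width: 0.0004
```

The lid has met its stop: 18 N with the fingertips at z = 0.049. Lifting off.

>>> send_rows:
  plan:
    - [[-0.03, 0, 0], [0, 0, 0]]
    - [[-0.2, 0, 0], [0, 0, 0]]
    - [[-0.45, 0, 0], [0, 0, 0]]
    - [[-0.7, 0, 0], [0, 0, 0]]
    - [[-0.95, 0, 0], [0, 0, 0]]

```text
time_s: 9.85
tcp_pos: [0.5066, -0.2663, 0.212]
eef_rot: [-39.0, 89.7, 156.3]
contact_force: [1.4, 0.2, 0.3]
gripper_width: 0.0001
```

```bash
python3 -c "
from h import *
go([.5,-.26,.3],105)
for n in ('side','scene'):
  c=r.capture(n);save(c,n+'6')
  for k in ('tin','case'):
    for o in r.trace(c,k)[:4]:
      p=pts(c,o['mask']);print(n,k,round(o['score'],2),o['uv'],np.percentile(p,[3,50,97],axis=0).round(3).tolist())
      if k=='tin':
        q=p[(p[:,2]>.035)&(p[:,2]<.06)];A=np.c_[q[:,:2],np.ones(len(q))]
        t=q[q[:,2]>.045];print('top z pct',np.percentile(t[:,2],[5,50,95]),cv2.minAreaRect((t[:,:2]*1000).astype(np.float32)));m=np.linalg.lstsq(np.c_[t[:,:2],np.ones(len(t))],t[:,2],rcond=None)[0];print('slope',m)
a=cv2.imread('pics/side6.png');cv2.imwrite('pics/s6c.png',cv2.resize(a[130:350,220:460],None,fx=2.7,fy=2.7))"
```

```text
t 9.85 pos [ 0.507 -0.266  0.212] jaw -74.7 F [1.4 0.2 0.3] w 0.0 j [ -8.  13. -15.  -0. -63. 114.]
tool axes (cols): [[-0.01, 0.26, -0.96], [0.0, -0.96, -0.26], [-1.0, -0.0, 0.0]]
shift [-0.586 -0.054  0.034] turn [array([-3.994, -0.007,  0.009]), array([0.006, 0.005, 0.004])]
side tin 0.66 [302.0, 210.6] [[0.498, 0.205, 0.004], [0.549, 0.258, 0.016], [0.6, 0.325, 0.022]]Traceback (most recent call last):
  File "<string>", line 11, in <module>
    t=q[q[:,2]>.045];print('top z pct',np.percentile(t[:,2],[5,50,95]),cv2.minAreaRect((t[:,:2]*1000).astype(np.float32)));m=np.linalg.lstsq(np.c_[t[:,:2],np.ones(len(t))],t[:,2],rcond=None)[0];print('slope',m)
                                       ~~~~~~~~~~~~~^^^^^^^^^^^^^^^^^^
    return _quantile_unchecked(
        a, q, axis, out, overwrite_input, method, keepdims, weights)
    return _ureduce(a,
                    func=_quantile_ureduce_func,
    ...<5 lines>...
                    overwrite_input=overwrite_input,
                    method=method)
    r = func(a, **kwargs)
    result = _quantile(arr,
                       quantiles=q,
    ...<2 lines>...
                       out=out,
                       weights=wgt)
    slices_having_nans = np.isnan(arr[-1, ...])
                                  ~~~^^^^^^^^^
IndexError: index -1 is out of bounds for axis 0 with size 0
```

>>> send_rows:
  plan:
    - [[-0.2, 0, 0], [0, 0, 0]]
    - [[-0.4, -0.1, 0], [0, 0, 0]]
    - [[-0.5, -0.3, 0], [0, 0, 0]]
    - [[-0.5, -0.55, 0], [0, 0, 0]]
    - [[-0.5, -0.8, 0], [0, 0, 0]]

```text
time_s: 10.45
tcp_pos: [0.4772, -0.1506, 0.2914]
eef_rot: [159.3, 89.7, -5.5]
contact_force: [1.2, 1.0, 0.2]
gripper_width: 0.0002
```

```bash
python3 -c "
from h import *
for n in ('side','scene'):
  c=r.capture(n);save(c,n+'7');p=pts(c)
  t=p[(abs(p[:,0]-.527)<.1)&(abs(p[:,1]+.26)<.1)&(p[:,2]>.03)&(p[:,2]<.12)]
  u=np.array([.966,.259]);v=np.array([-.259,.966]);a=t[:,:2]@u
  t=t[t[:,2]>.044];a=t[:,:2]@u
  print(n,'max z',np.percentile(t[:,2],[5,50,95,99]).round(4),'near/far z',np.median(t[a<a.min()+.025][:,2]),np.median(t[a>a.max()-.025][:,2]),cv2.minAreaRect((t[:,:2]*1000).astype(np.float32)))
  t=p[(abs(p[:,0]-.58)<.12)&(abs(p[:,1]-.27)<.1)&(p[:,2]>.009)&(p[:,2]<.03)]
  print('case',cv2.minAreaRect((t[:,:2]*1000).astype(np.float32)),np.percentile(t[:,2],[5,50,95]))
a=cv2.imread('pics/side7.png');cv2.imwrite('pics/s7c.png',cv2.resize(a[130:350,220:460],None,fx=2.7,fy=2.7))"
```

```text
side max z [0.0456 0.0503 0.0544 0.0562] near/far z 0.0497289175133635 0.05040808695611698 ((521.227783203125, -268.63287353515625), (104.7219467163086, 139.42730712890625), 14.665328025817871)
case ((559.424072265625, 268.7483215332031), (157.37501525878906, 249.03067016601562), 62.242774963378906) [0.01075673 0.01669289 0.02193527]
scene max z [0.0456 0.0498 0.0532 0.0551] near/far z 0.04968183368945933 0.049201916767022125 ((527.3677978515625, -266.3680725097656), (108.42002868652344, 140.15748596191406), 15.046751022338867)
case ((588.1640014648438, 264.30908203125), (114.58355712890625, 171.9346160888672), 71.93681335449219) [0.01174312 0.01557267 0.01910837]
```

View pics/s7c.png

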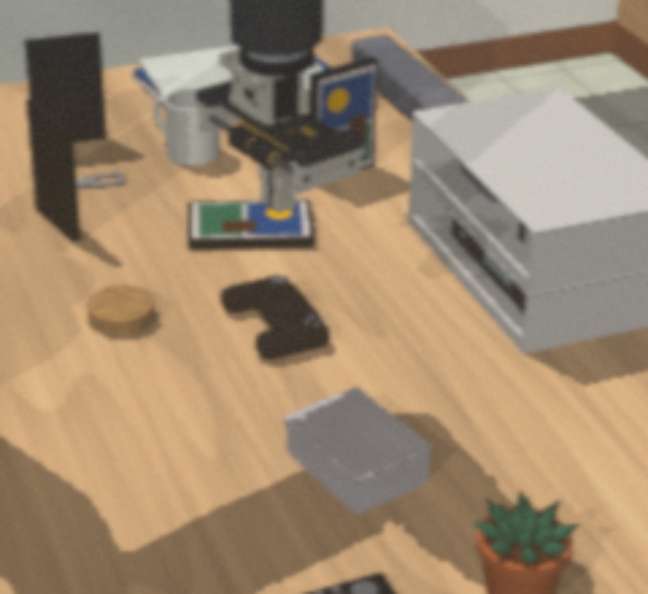

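The tin is shut at crop (360,450), the case lies cover up at (250,225), and everything else is where it was. Handing in.

```bash
python3 -c "
from plant import r
print(r.close_job())"
```

```text
the job is handed in; nothing more can be done
None
```

The game case lies flat with its cover up, the tin's lid is pressed shut, and the job is handed in at about 10.5 s on the robot's clock. No verdict was reported.

- **Case:** I pushed the right-most look-alike over backwards with half-open fingers. It now lies about 15 mm high, centred at (0.588, 0.264). That is about 6 mm from where it should land if it tipped without sliding, and its yaw is unchanged.
- **Lid:** I swept it over with closed fingers along an arc about its hinge, then pressed it to its stop. The last press read about 18 N upward, with the fingertips at z = 0.049 m.
- **Lid level:** In the last pictures the lid's top measures 0.049–0.050 m at both the near and the far edge, so it is shut and level.
- **Tin:** Its yaw is unchanged at 15°. Its centre reads (0.527, -0.266) in the scene view and (0.521, -0.269) in the side view. My estimate before the push was (0.527, -0.261), so it moved less than about 10 mm.
- **Everything else:** The last side view shows the other things where they stood, and the gripper was clear of everything.

Two checks went wrong:
- **Tin search:** After the lid was shut, the trained network reported the lying case as the tin in the side view. I measured the tin from depth points around its known place instead.
- **Side-view case measurement:** The last side-view size for the case came out too large (157 x 249 mm). The gripper hung over it in that view and probably got into the measurement. I used the scene view, which gave 115 x 172 mm.

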